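Clip the guide pulley to the bench anchor ring

ROBOT

A 7-joint arm with a two-finger parallel gripper is mounted at the origin on the work surface. World frame = base frame: x ahead of the robot, y to its left, z up, the work surface at z = 0. Lengths are in m, angles in rad, forces in N, time in s.
With the tool pointing down it reaches from about 0.4 to 0.875 m from the base axis. Payload 6.5 kg.
Tool frame: the origin (TCP) lies where the fingers leave the gripper's body, on its centre line; the fingertips stand 64 mm ahead of it and the grasp point (between the pads) lies 45 mm ahead of it; z points along the fingers, y is the direction in which the jaws open and shut (so a half turn about z gives the same grasp; the last joint's range is limited). The gripper opens to 88 mm and grips with 3 to 60 N. Pads are 18 mm wide; open, the fingers measure 123 mm over their backs; the gripper's body (75 mm by 187 mm) begins 45 mm behind the grasp point.
Start: joints at [1.163, 0.536, -0.004, 1.538, 0.003, 1.067, -0.071], TCP at [0.218, -0.612, 0.303] pointing down, gripper open.
Joint ranges: [-2.7, 2.7], [-0.37, 2.16], [-1.27, 1.26], [0.24, 2.4], [-1.31, 4.45], [0.19, 1.91], [-2.76, 2.76]. Speed limits (rad/s): [2.39, 2.39, 3.14, 3.14, 3.14, 3.14, 3.14].

INTERFACE

Orientations are given as a 3x3 rotation matrix whose columns are the frame's x, y, z axes.
In Python, from rig import status, snapshot, manip, search_frame gives the robot as it stands.
- The arm moves only by the tool servo_tool, never from a script. Its argument "motion" is a list of rows, each an object with "travel": the shift along the tool's x, y, z in m, a list of three; "rot": the turn, a rotation vector about the tool's x, y, z in rad, a list of three; "jaw": the closure, from -1 (fully open) to 1 (shut), so that 0 is half open. In form: [{"travel": [dx, dy, dz], "rot": [rx, ry, rz], "jaw": jaw}, ...]. A call has 1 to 20 rows; each row shifts and turns the commanded pose from where the row before left it, along the tool's axes as they then stand; what a row does not reach is not made up. A row lasts 1/8 s, in which the tool goes at most 62.5 mm and 10.7 degrees, less where a joint would pass 70% of its speed; a pose out of reach is approached as far as the arm can. A call with a gripper value outside its range is refused whole. The fingers move at their own pace and stop on an object; "newtons" is the grip in N (left out, the last holds). Time passes only in rows, so rows that do not move let the fingers close. It gives the time, the measured TCP pose, the force and the opening at its end, in the units of the state.
- status.read_state(): the state, without advancing time (a new reading comes with each control period).
- snapshot(name): name is "scene" or "top" or "wrist"; returns a dict with "img" (420x560x3 uint8, red, green, blue), "camera_matrix" (3x3 intrinsics, pixels), "camera_from_world" (4x4, takes a point from world to camera coordinates). Camera axes: x right, y down, z forward; pixel columns grow to the right and rows downward; lengths in m; the calibration is good to about 2 mm. A picture is of the moment at which its call begins. There is no depth.
- manip.hand_in(): hands the job in, once; it reports no verdict.
Trained networks look in a picture, given as the dict that the camera call returned (one of the last four; its "shot" number tells which), for a name from the list of things; names that differ only in an ending like _2 or _b are one class to them, and where a whole thing is asked for, a point or a joint stands for the part that bears it (a point fixed in the world has none). Each returns a list of dicts, best first, with "confidence" (0 to 1); they miss things now and then, are a little off and sometimes report something else, mostly with a low value. They report only what shows in the picture. A call takes as long as a camera call. They do not tell look-alikes from the thing itself.
- search_frame(picture, thing): "point" ([column, row] in pixels, amid what is visible of it).
The state is a dict: "clock": time; "qpos": joint angles; "qvel": joint speeds; "effort": joint torques, N m; "ee_pos": TCP position; "orientation": TCP orientation; "contact_force": force on the tool from outside, world axes, zero at the start; "ft_torque": the same for the moment, N m; "width": finger opening in m.
Only numpy, scipy, OpenCV 4.12 (cv2) and the standard library are available. Lean on these libraries where they do the work, as an engineer would, in place of code of your own. Each camera call takes 0.05 s, during which the arm holds its last target.

TASK

Rig the cable guide pulley for drawing off cable: pick it up and press the red gate of its snap hook against the leg of the yellow anchor ring that is nearer the robot, until that leg passes inside and the gate snaps shut behind it. Then draw the pulley straight back and hold a steady tug of about 10 N for a second to prove the hook, never pressing or pulling on the ring with more than 20 N. Leave the pulley clipped with the leg in the bow of the hook, lying flat on the bench and released; do not disturb the other things on the bench.

Things in the scene. Friction and masses are not known exactly. Their poses are not given: they have to be found in the camera images.
- pulley: cable guide pulley lying flat: two aluminium cheek plates around a black sheave, a steel snap hook at one end; 0.37 to 0.57 kg in all. Origin on the underside, between axle and hook; z up, x along the hook to its tip, y to the gate's side. Stack 32 mm thick (z 0 to 32), cheeks 44 mm wide: flat parallel sides at y = -22 and +22 mm from x = -26 to +38, round tail to x = -48
- pulley_grip (a point): middle of the cheek plates, pulley x = 6, y = 0, z = 16 mm: grip across y from above here. The hook's shank is clamped in the block at a length set by hand: its tip stands anywhere from pulley x = 133 to 157 mm. The state does not tell; see it or feel it by touching the tip on something. It does not slip in use. Hook sizes below are measured back (to -x) from this tip
- gate (a joint): red sprung gate, an 8 mm rod on the hook's +y side, from its pivot (83 mm behind the hook's tip, y = 16 mm) to its free end (31 mm behind the tip, y = 21); 0 = shut against the nose, up to 0.6 rad pressed inward (to -y). Its spring shuts it: 2 N on the free end starts it, 4 N holds it at 0.6. The leg passes the nose at about 0.35 rad; the gate shuts once the leg has moved past its end into the bow
- anchor: yellow anchor ring fixed to the bench, an upright bow of 8 mm rod: two upright legs, straight up to z = 46 mm, and a top bar at z = 57, on a dark plate 5 mm thick (x -21 to +65, y -28 to +28 mm, bolt heads to z = 8). Origin at bench height on the axis of the leg nearer the robot; x points to the other leg, away from the robot (within 0.4 rad of straight ahead); z up
- near_leg (a point): axis of the ring's leg nearer the robot, 16 mm above the bench. Hook: a flat loop of 10 mm round steel, z 11 to 21 mm, 110 mm long, y -27 to +27.5; spine on the -y side, gate on +y, nose (round free end of the bow) from 33 mm behind the tip on, y = 22.5. The leg has passed the nose at pulley y = 13 or less; y = 0 is mid-loop. Seated in the bow, the leg's axis is 14 mm behind the tip, y near 0
- far_leg (a point): axis of the other leg, 44 mm beyond (36 mm clear between). With the two x axes parallel and the pulley moved to its own +y, the bow goes sideways between the legs when near_leg is 37 to 40 mm behind the hook's tip: 1.5 mm either way. Less, and the nose strikes near_leg; more, and the tip strikes far_leg
- spool: loose spool of orange wire with black flanges standing upright, 70 mm across, 50 mm high, origin at its foot; leave it alone
- stock_bin: loose open brown card bin of small fittings, 160 x 90 x 70 mm high, origin at the centre of its underside; leave it alone
- screwdriver: loose green-handled screwdriver, 200 mm long, 26 mm thick handle, lying along its x axis (blade to +x), origin at mid-length on its underside; leave it alone
Not all that is in view belongs to the job. Of the things shaped like the pulley, the aluminium one is meant.

How it is judged:
By the outcome, as a careful person would: the job done as asked, in the order asked, and still so for the second after the job is handed in, with the robot touching nothing.
It also fails if it takes over 72 s, if anything falls off the work surface, if the arm or the gripper's body presses on something with over 40 N, if the wrist force passes 120 N, or if a joint passes its speed limit or range.

## Working session

There is one attempt and no reset: what is moved stays moved. The work goes in short steps, Python scripts to look and compute and a tool call to move; the robot and the scene stay as the last step left them, time stands still between calls to the robot, and variables do not carry over. Pictures are saved under pics/ and viewed, and the job is handed in when it is done.

Besides the shell and the picture viewer there is one more tool, called after "Request:" by a JSON object that holds its "fn" and its "kwargs", one argument or row to a line. servo_tool: Moves the arm, as the interface text tells. Its arguments: {"type":"object","properties":{"motion":{"type":"array"},"newtons":{"type":"number"}},"required":["motion"]}

```bash
ls; mkdir -p pics; cat > h.py <<'E'
import numpy as np, cv2
from rig import status, snapshot, manip, search_frame
def save(s,n): cv2.imwrite(f'pics/{n}.png', s['img'][:,:,::-1])
def ray(s,p):
    K=np.array(s['camera_matrix']);T=np.array(s['camera_from_world'])
    d=np.linalg.inv(K)@np.array([p[0],p[1],1.]);R=T[:3,:3];t=T[:3,3]
    return -R.T@t, R.T@d
def at(s,p,z):
    o,d=ray(s,p); return o+d*(z-o[2])/d[2]
def proj(s,X):
    K=np.array(s['camera_matrix']);T=np.array(s['camera_from_world'])
    c=T[:3,:3]@np.asarray(X)+T[:3,3]; q=K@c; return q[:2]/q[2]
E
python3 - <<'E'
from h import *
np.set_printoptions(precision=4,suppress=True)
st=status.read_state(); print({k:np.round(v,3) for k,v in st.items()})
for n in ['top','scene','wrist']:
    s=snapshot(n); save(s,n+'0'); np.savez(f'{n}0.npz',**s)
    print(n, ray(s,(280,210)))
    for t in ['pulley','anchor','gate','near_leg','far_leg','spool','stock_bin','screwdriver']:
        r=search_frame(s,t); print(t,[(np.round(x['point']),round(x['confidence'],2),at(s,x['point'],0.016)[:2]) for x in r[:3]])
E
```

```text
pics
{'clock': np.float64(0.0), 'qpos': array([ 1.163,  0.537, -0.004,  1.539,  0.003,  1.067, -0.071]), 'qvel': array([0.   , 0.   , 0.002, 0.   , 0.   , 0.   , 0.002]), 'effort': array([  0.001, -57.097,   0.991, -25.16 ,  -0.056,   0.018,   0.   ]), 'ee_pos': array([ 0.218, -0.612,  0.302]), 'orientation': array([[ 0.942,  0.335, -0.001],
       [ 0.335, -0.942,  0.002],
       [-0.   , -0.002, -1.   ]]), 'contact_force': array([ 0.464,  0.384, -0.166]), 'ft_torque': array([-0.01 , -0.05 ,  0.036]), 'width': np.float64(0.088)}
top (array([ 0.3155, -0.0162,  1.3499]), array([ 0.1398, -0.015 , -0.9903]))
pulley [(array([285., 275.]), 0.93, array([ 0.3255, -0.0447])), (array([377., 302.]), 0.82, array([ 0.2482, -0.2882])), (array([196., 290.]), 0.81, array([0.2929, 0.1947]))]
anchor [(array([256., 143.]), 0.55, array([0.695 , 0.0248]))]
gate [(array([403., 206.]), 0.43, array([ 0.5047, -0.3753])), (array([397., 281.]), 0.38, array([ 0.3026, -0.3448]))]
near_leg [(array([386., 221.]), 0.61, array([ 0.4657, -0.3262])), (array([254., 138.]), 0.6, array([0.709 , 0.0301]))]
far_leg [(arra
[... 839 characters left out ...]
03  ])), (array([161., 210.]), 0.69, array([ 0.4773, -0.3044])), (array([402., 209.]), 0.52, array([0.4464, 0.2815]))]
far_leg [(array([297., 293.]), 0.73, array([0.7264, 0.0245]))]
spool [(array([400., 209.]), 0.72, array([0.4458, 0.2774]))]
stock_bin [(array([444., 275.]), 0.66, array([0.6639, 0.3309])), (array([401., 208.]), 0.4, array([0.4434, 0.2793]))]
screwdriver [(array([143., 292.]), 0.82, array([ 0.7361, -0.2801]))]
wrist (array([ 0.2817, -0.5903,  0.3849]), array([-0.2513, -0.0863, -0.9641]))
pulley [(array([46., 64.]), 0.55, array([ 0.2591, -0.3136]))]
anchor []
gate [(array([86., 35.]), 0.59, array([ 0.3037, -0.3523]))]
near_leg []
far_leg []
spool []
stock_bin []
screwdriver []
```

View pics/top0.png

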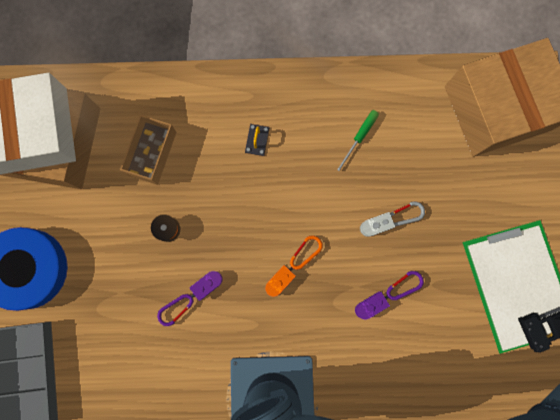

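View pics/scene0.png

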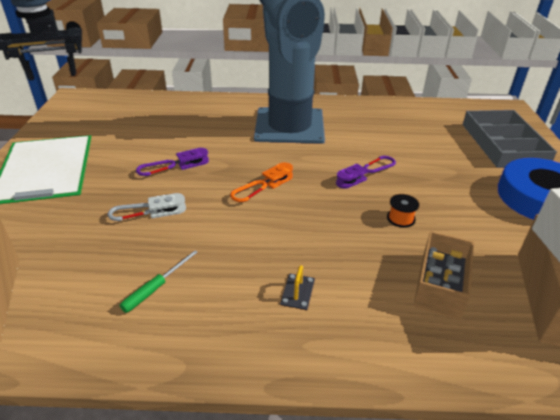

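View pics/wrist0.png

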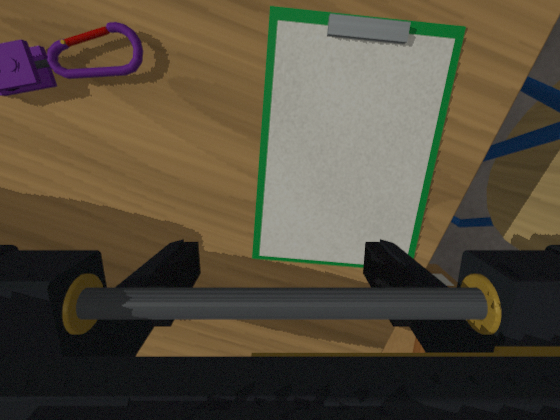

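```bash
python3 - <<'E'
from h import *
s=dict(np.load('top0.npz'))
a=s['img'][:,:,::-1]
c=cv2.resize(a[190:250,350:440],None,fx=6,fy=6,interpolation=cv2.INTER_CUBIC)
d=cv2.resize(a[110:170,235:295],None,fx=6,fy=6,interpolation=cv2.INTER_CUBIC)
o=np.zeros((360,910,3),np.uint8);o[:,:540]=c;o[:,550:910]=d
cv2.imwrite('pics/z0.png',cv2.resize(o,None,fx=.87,fy=.87))
for p in [(364,229),(378,224),(425,211)]: print(at(s,p,.02))
E
```

```text
[ 0.44471674 -0.26339323  0.02      ]
[ 0.45734089 -0.30219342  0.02      ]
[ 0.48949166 -0.43241194  0.02      ]
```

View pics/z0.png

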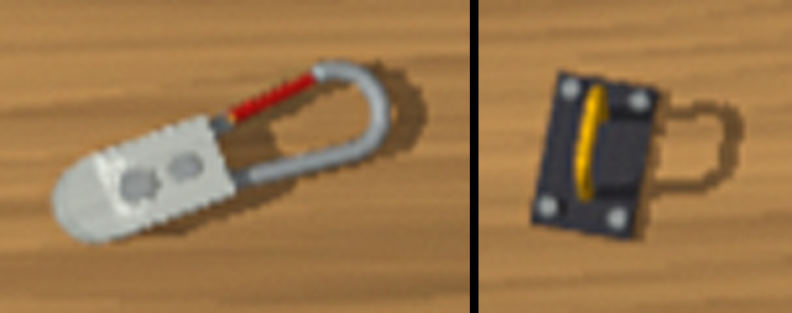

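Request:
{"fn": "servo_tool", "kwargs": {
  "motion": [
    {"travel":[0.041,-0.032,0],"rot":[0,0,0],"jaw":-1},
    {"travel":[0.041,-0.032,0],"rot":[0,0,0],"jaw":-1},
    {"travel":[0.041,-0.032,0],"rot":[0,0,0],"jaw":-1},
    {"travel":[0.041,-0.032,0],"rot":[0,0,0],"jaw":-1},
    {"travel":[0.041,-0.032,0],"rot":[0,0,0],"jaw":-1},
    {"travel":[0.041,-0.032,0],"rot":[0,0,0],"jaw":-1},
    {"travel":[0.041,-0.032,0],"rot":[0,0,0],"jaw":-1},
    {"travel":[0.041,-0.032,0],"rot":[0,0,0],"jaw":-1},
    {"travel":[0,0,0],"rot":[0,0,0.175],"jaw":-1},
    {"travel":[0,0,0],"rot":[0,0,0.175],"jaw":-1},
    {"travel":[0,0,0],"rot":[0,0,0.175],"jaw":-1},
    {"travel":[0,0,0],"rot":[0,0,0.175],"jaw":-1},
    {"travel":[0,0,0],"rot":[0,0,0.175],"jaw":-1},
    {"travel":[0,0,0],"rot":[0,0,0.175],"jaw":-1},
    {"travel":[0,0,0],"rot":[0,0,0.175],"jaw":-1},
    {"travel":[0,0,0],"rot":[0,0,0.175],"jaw":-1},
    {"travel":[0,0,0],"rot":[0,0,0.175],"jaw":-1},
    {"travel":[0,0,0],"rot":[0,0,0],"jaw":-1}
  ]
}}

```text
clock: 3.6
ee_pos: [0.4411, -0.2612, 0.3028]
orientation: [[0.333, -0.943, 0.0], [-0.943, -0.333, -0.0], [0.0, 0.0, -1.0]]
contact_force: [0.1, -0.4, 0.3]
width: 0.0883
```

```bash
cat > look.py <<'E'
import sys
from h import *
n=sys.argv[1]
np.set_printoptions(precision=4,suppress=True)
s=snapshot('wrist'); save(s,n); np.savez(n+'.npz',**s)
st=status.read_state(); R=np.array(st['orientation'])
print(st['clock'],st['ee_pos'],'yaw',np.arctan2(R[1,0],R[0,0]),'q',st['qpos'],'F',st['contact_force'],'w',st['width'],R[:,2])
E
python3 look.py w1
```

```text
3.65 [ 0.4412 -0.2612  0.3028] yaw -1.2292992773803668 q [ 0.3466  0.302   0.1211  1.9045 -0.0445  0.9375 -2.3115] F [ 0.3112  0.3193 -0.5099] w 0.08827593068432393 [ 0.0001 -0.0002 -1.    ]
```

View pics/w1.png

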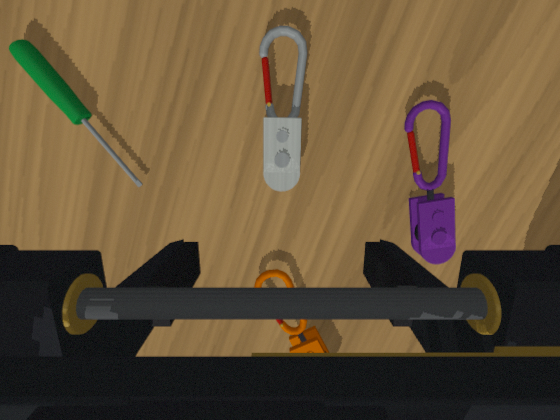

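```bash
python3 - <<'E'
from h import *
s=dict(np.load('w1.npz')); a=s['img'][:,:,::-1]
cv2.imwrite('pics/z1.png',cv2.resize(a[15:200,220:340],None,fx=3.2,fy=3.2,interpolation=cv2.INTER_CUBIC))
hsv=cv2.cvtColor(a,cv2.COLOR_BGR2HSV)
m=(hsv[...,1]<45)&(hsv[...,2]>110); 
for r in [28,30,34,50,80,100,116,120,130,140,150,160,165,175,185,190]:
    c=np.where(m[r,240:330])[0]+240; print(r,c.min() if len(c) else None,c.max() if len(c) else None)
E
```

```text
28 277 288
30 273 292
34 267 298
50 260 305
80 296 302
100 293 299
116 None None
120 264 301
130 263 300
140 264 300
150 264 300
160 264 299
165 264 299
175 264 299
185 269 294
190 276 286
```

View pics/z1.png

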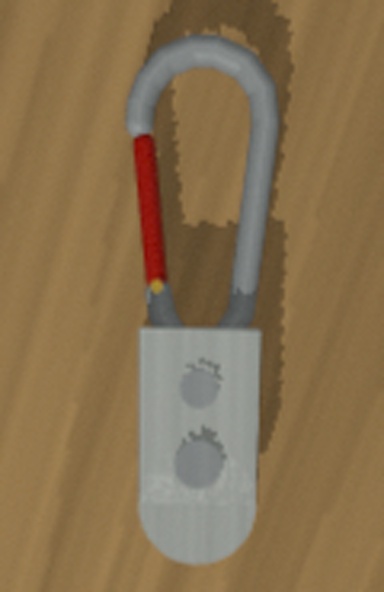

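```bash
python3 - <<'E'
from h import *
s=dict(np.load('w1.npz'))
f=at(s,(282.7,117.8),.032); t=at(s,(281.8,191),.032)
L=at(s,(263.7,120),.032);R=at(s,(301.3,120),.032); L2=at(s,(263.7,165),.032);R2=at(s,(299.7,165),.032)
print(f,t,np.linalg.norm(f-t),np.linalg.norm(L-R),np.linalg.norm(L2-R2))
tip=at(s,(284,27.3),.017)
mid1=(L+R)/2;mid2=(L2+R2)/2; 
u=(f-t)[:2];print('yaw axis',np.arctan2(u[1],u[0]),'mids',np.arctan2(*(mid1-mid2)[[1,0]]))
u=(tip-t)[:2];print('yaw tip',np.arctan2(u[1],u[0]),'tip',tip)
u/=np.linalg.norm(u)
print('tip x', 38+1000*(tip-f)[:2]@u, -48+1000*(tip-t)[:2]@u)
g=f[:2]-.032*u; g2=t[:2]+.054*u; print(g,g2)
st=status.read_state();p=st['ee_pos'];R=np.array(st['orientation'])
d=np.r_[(g+g2)/2,0]-np.r_[p[:2],0]; print(R.T@d)
E
```

```text
[ 0.46708153 -0.33631118  0.032     ] [ 0.43958773 -0.25565582  0.032     ] 0.08521265703099978 0.04301654940846429 0.042799469064946125
yaw axis -1.2422691418138778 mids -1.2481377988071796
yaw tip -1.2437331574148998 tip [ 0.49792772 -0.42762501  0.017     ]
tip x 134.38301899577698 133.59558470687332
[ 0.45680111 -0.30600751] [ 0.45693594 -0.30679328]
[4.78907663e-02 3.68603310e-04 8.59206990e-06]
```

Request:
{"fn": "servo_tool", "kwargs": {
  "motion": [
    {"travel":[0.024,0,0.02],"rot":[0,0,0.015],"jaw":-1},
    {"travel":[0.024,0,0.045],"rot":[0,0,0],"jaw":-1},
    {"travel":[0,0,0.05],"rot":[0,0,0],"jaw":-1},
    {"travel":[0,0,0.05],"rot":[0,0,0],"jaw":-1},
    {"travel":[0,0,0.04],"rot":[0,0,0],"jaw":-1},
    {"travel":[0,0,0.03],"rot":[0,0,0],"jaw":-1},
    {"travel":[0,0,0],"rot":[0,0,0],"jaw":-1},
    {"travel":[0,0,0],"rot":[0,0,0],"jaw":-1}
  ]
}}

```text
clock: 4.65
ee_pos: [0.4567, -0.3067, 0.0677]
orientation: [[0.319, -0.948, -0.0], [-0.948, -0.319, 0.0], [-0.0, -0.0, -1.0]]
contact_force: [0.2, 0.7, 0.0]
width: 0.0883
```

```bash
python3 look.py w2
```

```text
4.7 [ 0.4567 -0.3067  0.0679] yaw -1.2465618235393392 q [ 0.4462  0.732   0.0829  1.9206 -0.1177  0.4936 -2.2056] F [-0.0833  0.1937  0.4348] w 0.08851172929554735 [ 0.0002  0.0002 -1.    ]
```

View pics/w2.png

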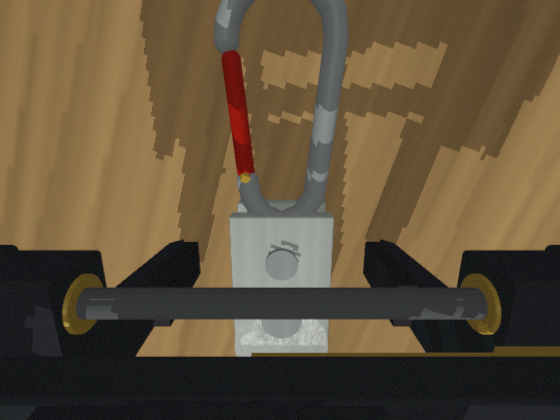

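Request:
{"fn": "servo_tool", "kwargs": {
  "motion": [
    {"travel":[0,0,0],"rot":[0,0,0],"jaw":1},
    {"travel":[0,0,0],"rot":[0,0,0],"jaw":1},
    {"travel":[0,0,0],"rot":[0,0,0],"jaw":1},
    {"travel":[0,0,0],"rot":[0,0,0],"jaw":1},
    {"travel":[0,0,0],"rot":[0,0,0],"jaw":1},
    {"travel":[0,0,0],"rot":[0,0,0],"jaw":1}
  ],
  "newtons": 40
}}

```text
clock: 5.45
ee_pos: [0.4567, -0.3067, 0.0677]
orientation: [[0.317, -0.948, 0.0], [-0.948, -0.317, -0.0], [0.0, -0.0, -1.0]]
contact_force: [0.1, 0.4, 0.5]
width: 0.0429
```

```bash
python3 - <<'E'
from h import *
s=dict(np.load('top0.npz'))
n=at(s,(255.4,147.4),.05);f=at(s,(257.7,127.6),.057); print(n,f,np.arctan2(f[1]-n[1],f[0]-n[0]))
st=status.read_state();p=st['ee_pos'];R=np.array(st['orientation'])
print(R.T@(np.array([.55,-.05,.30])-p))
E
```

```text
[0.67282856 0.02597608 0.05      ] [0.72597308 0.0182257  0.057     ] -0.14481488512425467
[-0.21381211 -0.16990514 -0.23228808]
```

Request:
{"fn": "servo_tool", "kwargs": {
  "motion": [
    {"travel":[0,0,-0.02],"rot":[0,0,0],"jaw":1},
    {"travel":[0,0,-0.04],"rot":[0,0,0],"jaw":1},
    {"travel":[0,0,-0.052],"rot":[0,0,0],"jaw":1},
    {"travel":[-0.03,-0.024,-0.03],"rot":[0,0,0],"jaw":1},
    {"travel":[-0.03,-0.024,-0.03],"rot":[0,0,0],"jaw":1},
    {"travel":[-0.03,-0.024,-0.03],"rot":[0,0,0],"jaw":1},
    {"travel":[-0.03,-0.024,-0.03],"rot":[0,0,0],"jaw":1},
    {"travel":[-0.03,-0.024,0],"rot":[0,0,0],"jaw":1},
    {"travel":[-0.03,-0.024,0],"rot":[0,0,0],"jaw":1},
    {"travel":[-0.034,-0.026,0],"rot":[0,0,0],"jaw":1},
    {"travel":[0,0,0],"rot":[0,0,-0.157],"jaw":1},
    {"travel":[0,0,0],"rot":[0,0,-0.157],"jaw":1},
    {"travel":[0,0,0],"rot":[0,0,-0.157],"jaw":1},
    {"travel":[0,0,0],"rot":[0,0,-0.157],"jaw":1},
    {"travel":[0,0,0],"rot":[0,0,-0.157],"jaw":1},
    {"travel":[0,0,0],"rot":[0,0,-0.157],"jaw":1},
    {"travel":[0,0,0],"rot":[0,0,-0.157],"jaw":1},
    {"travel":[0,0,0],"rot":[0,0,0],"jaw":1},
    {"travel":[0,0,0],"rot":[0,0,0],"jaw":1}
  ]
}}

```text
clock: 7.82
ee_pos: [0.5496, -0.05, 0.2999]
orientation: [[0.988, -0.152, -0.0], [-0.152, -0.988, -0.0], [-0.0, 0.0, -1.0]]
contact_force: [0.5, 0.6, -4.2]
width: 0.0432
```

```bash
python3 look.py w3
```

```text
7.875 [ 0.5497 -0.0499  0.2999] yaw -0.15178391666646351 q [ 0.0728  0.3752 -0.081   1.8007  0.0363  0.9673 -1.7458] F [-0.0197 -0.5814 -4.6342] w 0.04273732888984524 [-0.0002 -0.0003 -1.    ]
```

View pics/w3.png

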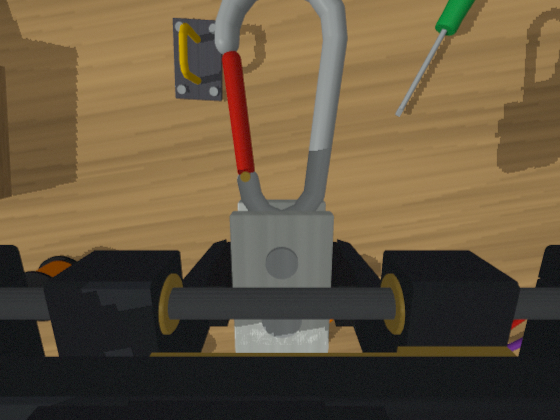

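```bash
python3 - <<'E'
from h import *
s=dict(np.load('w3.npz')); a=s['img'][:,:,::-1]
cv2.imwrite('pics/z3.png',cv2.resize(a[5:110,155:275],None,fx=5.5,fy=5.5,interpolation=cv2.INTER_CUBIC))
hsv=cv2.cvtColor(a,cv2.COLOR_BGR2HSV)
y=(hsv[...,0]>20)&(hsv[...,0]<35)&(hsv[...,1]>190)&(hsv[...,2]>110); 
for r in range(18,92,3):
    c=np.where(y[r,160:225])[0]+160; d=np.where(hsv[r,160:225,1]<80)[0]+160; print(r,c.min() if len(c) else None,c.max() if len(c) else None,len(c),d.min() if len(d) else 0)
E
```

```text
18 None None 0 173
21 None None 0 173
24 183 187 5 173
27 180 187 8 173
30 180 186 7 173
33 179 188 10 173
36 179 191 10 173
39 179 194 10 173
42 179 196 9 173
45 179 186 8 174
48 179 186 8 174
51 179 186 8 174
54 179 186 8 174
57 179 186 8 174
60 179 186 8 174
63 180 186 7 174
66 180 187 8 174
69 181 187 7 174
72 182 187 6 175
75 184 187 4 175
78 187 188 2 175
81 193 193 1 175
84 None None 0 175
87 None None 0 175
90 None None 0 175
```

View pics/z3.png

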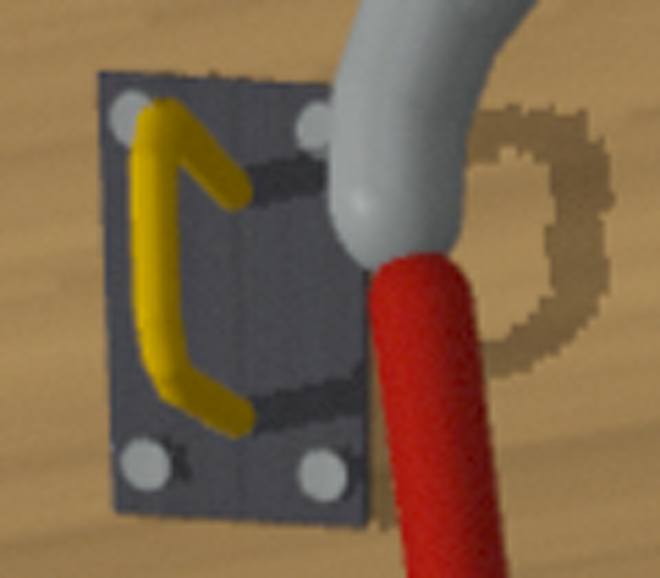

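```bash
python3 - <<'E'
from h import *
np.set_printoptions(precision=4,suppress=True)
s=dict(np.load('w3.npz'))
def q(x,y,z): return at(s,(155+(x)/5.5-.4,5+y/5.5-.4),z)
a=q(101,72,.005);b=q(115,513,.005);c=q(364,526,.005)
print(a,b,c,np.linalg.norm(a-b),np.linalg.norm(b-c),np.arctan2(*(a-b)[[1,0]]),np.arctan2(*(b-c)[[1,0]])-np.pi/2)
yaw=np.arctan2(*(a-b)[[1,0]]); R=np.array([[np.cos(yaw),-np.sin(yaw)],[np.sin(yaw),np.cos(yaw)]])
print('near from corners', b[:2]+R@[.021,-.028], c[:2]+R@[.021,.028], a[:2]+R@[-.065,-.028])
print('feet',q(240,424,.005),q(234,196,.005))
bl=q(143,464,.008);br=q(323,475,.008);tl=q(132,117,.008);print('bolt yaw',np.arctan2(*(tl-bl)[[1,0]]),np.arctan2(*(bl-br)[[1,0]])-np.pi/2)
E
```

```text
[0.754  0.0415 0.005 ] [0.6709 0.0593 0.005 ] [0.6601 0.0062 0.005 ] 0.08503487167894562 0.05420552397055057 -0.21061743258960997 -0.20086587043536985
near from corners [0.6856 0.0275] [0.6865 0.0292] [0.6846 0.0277]
feet [0.6844 0.0283 0.005 ] [0.7277 0.0197 0.005 ]
bolt yaw -0.20597097786689522 -0.20883378002472308
```

Request:
{"fn": "servo_tool", "kwargs": {
  "motion": [
    {"travel":[0,0,0],"rot":[0,0,0.053],"jaw":1},
    {"travel":[-0.0108,-0.0339,0],"rot":[0,0,0],"jaw":1},
    {"travel":[-0.01,-0.035,0],"rot":[0,0,0],"jaw":1},
    {"travel":[-0.01,-0.035,0.02],"rot":[0,0,0],"jaw":1},
    {"travel":[0,0,0.05],"rot":[0,0,0],"jaw":1},
    {"travel":[0,0,0.05],"rot":[0,0,0],"jaw":1},
    {"travel":[0,0,0.05],"rot":[0,0,0],"jaw":1},
    {"travel":[0,0,0.03],"rot":[0,0,0],"jaw":1},
    {"travel":[0,0,0.02],"rot":[0,0,0],"jaw":1},
    {"travel":[0,0,0.008],"rot":[0,0,0],"jaw":1},
    {"travel":[0,0,0],"rot":[0,0,0],"jaw":1},
    {"travel":[0,0,0],"rot":[0,0,0],"jaw":1}
  ]
}}

```text
clock: 9.38
ee_pos: [0.5416, 0.0582, 0.0728]
orientation: [[0.98, -0.201, 0.002], [-0.201, -0.98, 0.0], [0.002, -0.001, -1.0]]
contact_force: [0.1, 0.7, -4.7]
width: 0.043
```

```bash
python3 look.py w4; python3 - <<'E'
from h import *
for n in ['top','scene']:
    s=snapshot(n); np.savez(n+'4.npz',**s); a=s['img'][:,:,::-1]
    b=a[105:195,190:310] if n=='top' else a[200:330,220:380]
    cv2.imwrite(f'pics/{n}4.png',cv2.resize(b,None,fx=4.5,fy=4.5,interpolation=cv2.INTER_CUBIC))
E
```

```text
9.425 [0.5415 0.0582 0.0728] yaw -0.20251395189374904 q [-0.1289  0.7157 -0.0791  1.9288  0.1086  0.4991 -2.0573] F [-0.0937 -0.7494 -4.1044] w 0.042941898262402654 [ 0.0021  0.0003 -1.    ]
```

View pics/top4.png

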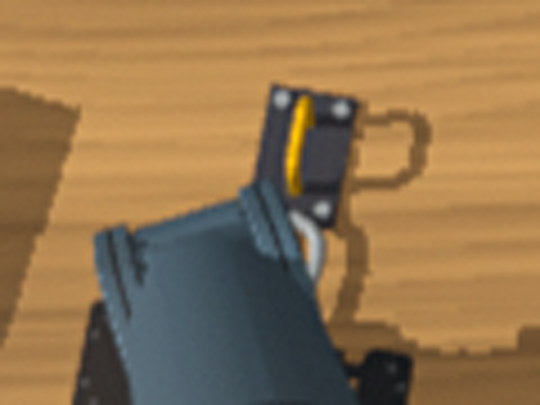

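View pics/scene4.png

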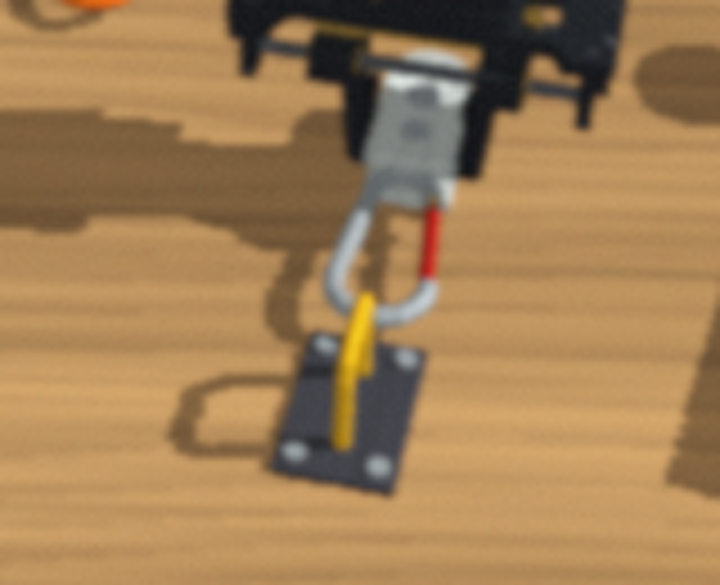

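View pics/w4.png

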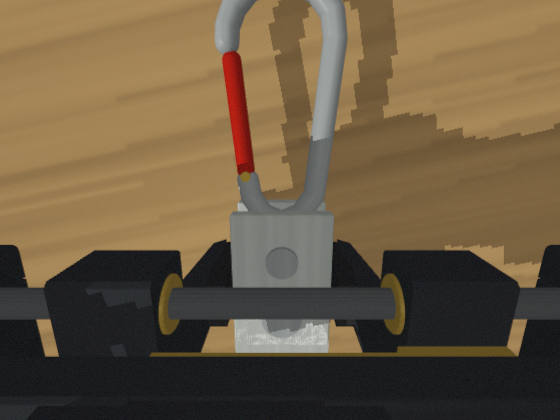

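```bash
python3 - <<'E'
from h import *
s=dict(np.load('scene4.npz'))
y=-.2025; x=np.array([np.cos(y),np.sin(y)]);t=np.array([.5415,.0582])+.128*x
def cp(p): q=proj(s,p); return (q-[220,200])*4.5+1.7
print('tip',t,cp([*t,.021]), 'leg',cp([.685,.028,.005]),cp([.685,.028,.046]),'far',cp([.685+.044*.979,.028-.044*.2,.005]))
for p,z in [((385,325),.016),((371,372),.007),((345,447),.007)]:
    print(at(s,((p[0]-1.7)/4.5+220,(p[1]-1.7)/4.5+200),z))
n=np.array([.685,.028]);d=t-n;print('anchor coords of tip',d@x, d@[-x[1],x[0]])
E
```

```text
tip [0.66688456 0.03245678] [366.79869591 315.23802477] leg [355.94048451 367.81313856] [359.68932046 305.03855123] far [336.6202851  439.30608275]
[0.66792027 0.04110304 0.016     ]
[0.68914185 0.03479697 0.007     ]
[0.73405999 0.02284152 0.007     ]
anchor coords of tip -0.018641631863812114 0.0007223602413083747
```

Request:
{"fn": "servo_tool", "kwargs": {
  "motion": [
    {"travel":[0.006,0,0],"rot":[0,0,0],"jaw":1},
    {"travel":[0.005,0,0],"rot":[0,0,0],"jaw":1},
    {"travel":[0,0,0],"rot":[0,0,0],"jaw":1}
  ]
}}

```text
clock: 9.9
ee_pos: [0.5522, 0.0558, 0.0718]
orientation: [[0.98, -0.201, 0.001], [-0.201, -0.98, 0.0], [0.001, -0.0, -1.0]]
contact_force: [-0.0, -0.0, -4.7]
width: 0.043
```

Request:
{"fn": "servo_tool", "kwargs": {
  "motion": [
    {"travel":[0.001,0,0],"rot":[0,0,0],"jaw":1},
    {"travel":[0,0,0],"rot":[0,0,0],"jaw":1}
  ]
}}

```text
clock: 10.15
ee_pos: [0.5524, 0.0558, 0.0716]
orientation: [[0.98, -0.201, -0.0], [-0.201, -0.98, -0.0], [-0.0, 0.0, -1.0]]
contact_force: [0.2, 0.8, -4.4]
width: 0.0426
```

Request:
{"fn": "servo_tool", "kwargs": {
  "motion": [
    {"travel":[0.001,0,0],"rot":[0,0,0],"jaw":1},
    {"travel":[0,0,0],"rot":[0,0,0],"jaw":1}
  ]
}}

```text
clock: 10.4
ee_pos: [0.5535, 0.0556, 0.0717]
orientation: [[0.98, -0.201, 0.0], [-0.201, -0.98, 0.0], [0.0, -0.0, -1.0]]
contact_force: [-0.2, -0.8, -4.7]
width: 0.0432
```

Request:
{"fn": "servo_tool", "kwargs": {
  "motion": [
    {"travel":[0.001,0,0],"rot":[0,0,0],"jaw":1},
    {"travel":[0,0,0],"rot":[0,0,0],"jaw":1}
  ]
}}

```text
clock: 10.65
ee_pos: [0.5543, 0.0554, 0.0717]
orientation: [[0.98, -0.201, -0.0], [-0.201, -0.98, -0.0], [-0.0, 0.0, -1.0]]
contact_force: [-0.1, -0.6, -5.9]
width: 0.0428
```

Request:
{"fn": "servo_tool", "kwargs": {
  "motion": [
    {"travel":[0.0007,0,0],"rot":[0,0,0],"jaw":1},
    {"travel":[0,0,0],"rot":[0,0,0],"jaw":1}
  ]
}}

```text
clock: 10.9
ee_pos: [0.5546, 0.0553, 0.0715]
orientation: [[0.98, -0.201, -0.001], [-0.201, -0.98, -0.0], [-0.001, 0.0, -1.0]]
contact_force: [-2.4, 0.3, -4.2]
width: 0.0433
```

Request:
{"fn": "servo_tool", "kwargs": {
  "motion": [
    {"travel":[0.0005,0,0],"rot":[0,0,0],"jaw":1},
    {"travel":[0,0,0],"rot":[0,0,0],"jaw":1}
  ]
}}

```text
clock: 11.15
ee_pos: [0.5548, 0.0552, 0.0714]
orientation: [[0.98, -0.201, -0.002], [-0.201, -0.98, -0.0], [-0.002, 0.0, -1.0]]
contact_force: [-3.7, 1.2, -5.4]
width: 0.0428
```

```bash
python3 look.py w5
```

```text
11.2 [0.5548 0.0552 0.0714] yaw -0.20194557788404036 q [-0.1183  0.7325 -0.0809  1.8924  0.108   0.5225 -2.045 ] F [-4.4537  0.4762 -3.7082] w 0.04291606200526573 [-0.0017 -0.0001 -1.    ]
```

Request:
{"fn": "servo_tool", "kwargs": {
  "motion": [
    {"travel":[-0.01,0,0],"rot":[0,0,0],"jaw":1},
    {"travel":[0,0.02,0],"rot":[0,0,0],"jaw":1},
    {"travel":[0,0.03,0],"rot":[0,0,0],"jaw":1},
    {"travel":[0,0,0],"rot":[0,0,0],"jaw":1},
    {"travel":[0.025,0,0],"rot":[0,0,0],"jaw":1},
    {"travel":[0.02,0,0],"rot":[0,0,0],"jaw":1},
    {"travel":[0.0065,0,0],"rot":[0,0,0],"jaw":1},
    {"travel":[0,0,0],"rot":[0,0,0],"jaw":1},
    {"travel":[0,0,0],"rot":[0,0,0],"jaw":1},
    {"travel":[0,0,0],"rot":[0,0,0],"jaw":1}
  ]
}}

```text
clock: 12.45
ee_pos: [0.5855, -0.0019, 0.0716]
orientation: [[0.98, -0.2, -0.001], [-0.2, -0.98, 0.0], [-0.001, 0.0, -1.0]]
contact_force: [-0.2, 0.3, -4.9]
width: 0.0431
```

```bash
cat > rel.py <<'E'
from h import *
st=status.read_state();p=np.array(st['ee_pos']);R=np.array(st['orientation'])
d=p-[.5545,.0553,.0717]; y=-.202
x=np.array([np.cos(y),np.sin(y)]); l=np.array([-x[1],x[0]])
print('clock',st['clock'],'behind tip', 1000*(d[:2]@x)-4, 'leg at pulley y',-1000*(d[:2]@l),'dz',d[2]*1000,'yaw',np.arctan2(R[1,0],R[0,0]),'zax',R[:,2])
F=np.array(st['contact_force']); print('F tool: fwd',F[:2]@x,'left',F[:2]@l,'z',F[2],'w',st['width'])
E
python3 rel.py; python3 look.py w6; python3 - <<'E'
from h import *
for n in ['scene']:
    s=snapshot(n); np.savez(n+'6.npz',**s); a=s['img'][:,:,::-1]
    b=a[200:330,220:380]
    cv2.imwrite(f'pics/{n}6.png',cv2.resize(b,None,fx=4.5,fy=4.5,interpolation=cv2.INTER_CUBIC))
E
```

```text
clock 12.45 behind tip 37.88014313203988 leg at pulley y 49.85472209521651 dz -0.06705543777366096 yaw -0.20171354588833673 zax [-7.56972313e-04  4.15872331e-05 -9.99999713e-01]
F tool: fwd -0.30526377240726754 left 0.252407378541658 z -4.923042340303072 w 0.043123879902904616
12.5 [ 0.5857 -0.002   0.0717] yaw -0.2018226598670593 q [-0.0061  0.7621 -0.0909  1.8182  0.1168  0.5671 -1.9433] F [ 0.2152 -0.7781 -4.888 ] w 0.04312423127962342 [-0.0005  0.     -1.    ]
```

View pics/scene6.png

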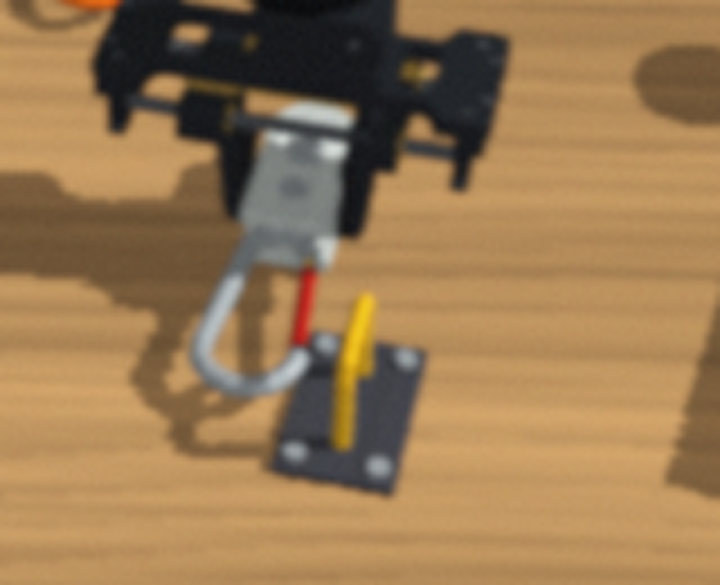

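View pics/w6.png

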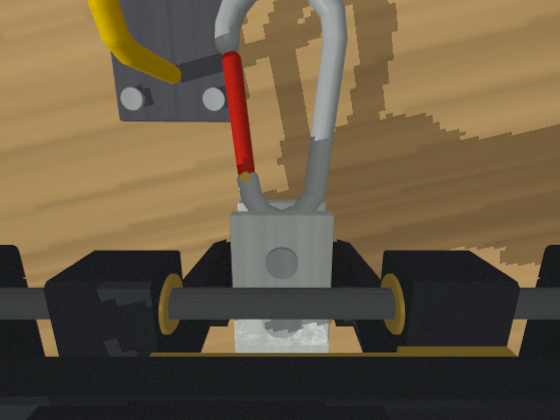

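Request:
{"fn": "servo_tool", "kwargs": {
  "motion": [
    {"travel":[0.0006,-0.005,0],"rot":[0,0,0],"jaw":1},
    {"travel":[0,-0.008,0],"rot":[0,0,0],"jaw":1},
    {"travel":[0,-0.006,0],"rot":[0,0,0],"jaw":1},
    {"travel":[0,0,0],"rot":[0,0,0],"jaw":1},
    {"travel":[0,0,0],"rot":[0,0,0],"jaw":1}
  ]
}}

```text
clock: 13.18
ee_pos: [0.5905, 0.0161, 0.0716]
orientation: [[0.98, -0.201, -0.0], [-0.201, -0.98, -0.0], [-0.0, 0.0, -1.0]]
contact_force: [-0.1, -0.8, -4.9]
width: 0.0433
```

```bash
python3 rel.py; python3 look.py w7
```

```text
clock 13.175 behind tip 39.1538197604891 leg at pulley y 31.16952509998858 dz -0.0544716556914876 yaw -0.20218627448724433 zax [-2.25567998e-04 -3.46091231e-04 -9.99999915e-01]
F tool: fwd 0.09223045483439052 left -0.8264487696585322 z -4.926210979860534 w 0.043276652087505786
13.225 [0.5905 0.0159 0.0717] yaw -0.2024764978155169 q [-0.0383  0.7674 -0.0883  1.8049  0.1135  0.5744 -1.9706] F [ 0.3253  0.7664 -4.6898] w 0.043001006822836245 [-0.0002 -0.0004 -1.    ]
```

View pics/w7.png

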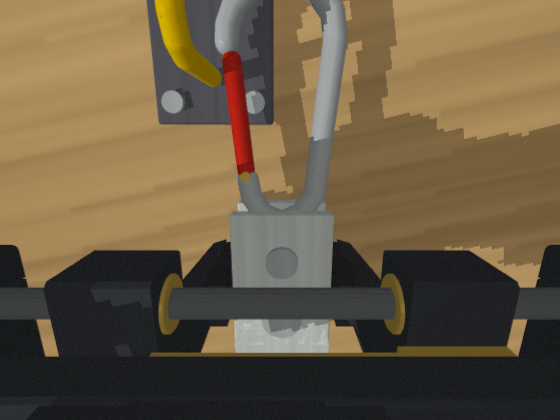

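Request:
{"fn": "servo_tool", "kwargs": {
  "motion": [
    {"travel":[-0.0005,0,0],"rot":[0,0,0],"jaw":1},
    {"travel":[0,-0.003,0],"rot":[0,0,0],"jaw":1},
    {"travel":[0,-0.003,0],"rot":[0,0,0],"jaw":1},
    {"travel":[0,0,0],"rot":[0,0,0],"jaw":1}
  ]
}}

```text
clock: 13.72
ee_pos: [0.591, 0.0221, 0.0715]
orientation: [[0.98, -0.201, -0.001], [-0.201, -0.98, -0.0], [-0.001, 0.001, -1.0]]
contact_force: [-1.4, -1.6, -4.4]
width: 0.0431
```

```bash
python3 rel.py
```

```text
clock 13.725 behind tip 38.398706253133476 leg at pulley y 25.182235891850905 dz -0.17365786073006428 yaw -0.20238010437341744 zax [-8.77216952e-04 -4.22169863e-04 -9.99999526e-01]
F tool: fwd -1.0415034885020489 left -1.7972081481030209 z -4.403440250256247 w 0.043060115447733555
```

Request:
{"fn": "servo_tool", "kwargs": {
  "motion": [
    {"travel":[0,-0.002,0],"rot":[0,0,0],"jaw":1},
    {"travel":[0,-0.002,0],"rot":[0,0,0],"jaw":1},
    {"travel":[0,0,0],"rot":[0,0,0],"jaw":1}
  ]
}}

```text
clock: 14.1
ee_pos: [0.5919, 0.0264, 0.0716]
orientation: [[0.98, -0.201, -0.001], [-0.201, -0.98, -0.0], [-0.001, 0.0, -1.0]]
contact_force: [-2.2, -1.7, -5.4]
width: 0.0431
```

```bash
python3 rel.py; python3 look.py w8
```

```text
clock 14.1 behind tip 38.40200522808688 leg at pulley y 20.8242548106613 dz -0.12032715228769975 yaw -0.20188292900956648 zax [-6.26947175e-04 -8.32234840e-06 -9.99999803e-01]
F tool: fwd -1.7693498752866803 left -2.1199261519497896 z -5.374143204418214 w 0.04310983318098027
14.15 [0.5919 0.0262 0.0716] yaw -0.20202739314535942 q [-0.0559  0.7695 -0.0876  1.8     0.1117  0.5774 -1.9855] F [-0.807  -2.2646 -5.0078] w 0.04281888576633925 [-0.0006 -0.0001 -1.    ]
```

View pics/w8.png

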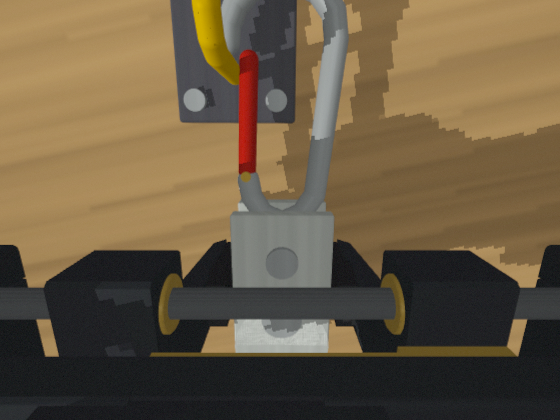

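Gate is opening smoothly (red rod turned inward at (247,60)); forces small. Continue sideways.

Request:
{"fn": "servo_tool", "kwargs": {
  "motion": [
    {"travel":[0,-0.002,0],"rot":[0,0,0],"jaw":1},
    {"travel":[0,-0.002,0],"rot":[0,0,0],"jaw":1},
    {"travel":[0,-0.002,0],"rot":[0,0,0],"jaw":1},
    {"travel":[0,0,0],"rot":[0,0,0],"jaw":1}
  ]
}}

```text
clock: 14.65
ee_pos: [0.5934, 0.0323, 0.0717]
orientation: [[0.98, -0.201, 0.0], [-0.201, -0.98, 0.0], [0.0, -0.0, -1.0]]
contact_force: [-1.7, -1.9, -4.8]
width: 0.043
```

```bash
python3 rel.py
```

```text
clock 14.65 behind tip 38.70377949247753 leg at pulley y 14.701645741188026 dz -0.003247339678075223 yaw -0.2018922100571439 zax [ 3.75485439e-05  1.14455045e-04 -9.99999993e-01]
F tool: fwd -1.3074821623089923 left -2.2101830273713725 z -4.7592316643738455 w 0.04300890747093672
```

Request:
{"fn": "servo_tool", "kwargs": {
  "motion": [
    {"travel":[0,-0.003,0],"rot":[0,0,0],"jaw":1},
    {"travel":[0,-0.003,0],"rot":[0,0,0],"jaw":1},
    {"travel":[0,-0.003,0],"rot":[0,0,0],"jaw":1},
    {"travel":[0,0,0],"rot":[0,0,0],"jaw":1}
  ]
}}

```text
clock: 15.15
ee_pos: [0.5954, 0.0411, 0.0718]
orientation: [[0.98, -0.201, 0.001], [-0.201, -0.98, 0.0], [0.0, -0.0, -1.0]]
contact_force: [-0.4, -3.5, -5.1]
width: 0.0429
```

```bash
python3 rel.py; python3 look.py w9
```

```text
clock 15.15 behind tip 38.944156338047065 leg at pulley y 5.701832002863684 dz 0.1204422361391344 yaw -0.20201184324321078 zax [ 5.14821558e-04  3.09941388e-05 -9.99999867e-01]
F tool: fwd 0.3177695439870614 left -3.496402385473839 z -5.078684569098136 w 0.04292349648869472
15.2 [0.5953 0.0409 0.0718] yaw -0.2021326343632791 q [-0.0813  0.7736 -0.0857  1.7892  0.1091  0.5831 -2.0069] F [-0.7996 -3.4587 -4.4559] w 0.04285919232366057 [ 0.0002 -0.0001 -1.    ]
```

View pics/w9.png

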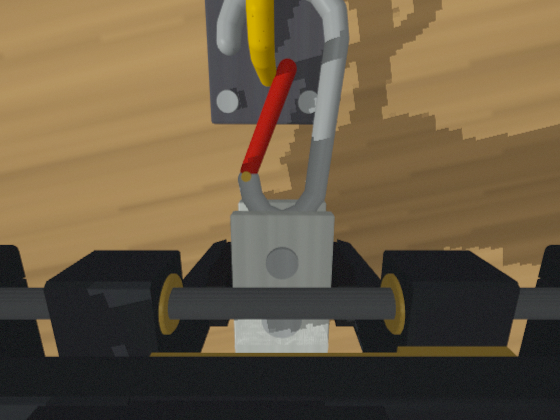

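Request:
{"fn": "servo_tool", "kwargs": {
  "motion": [
    {"travel":[-0.003,0,0],"rot":[0,0,0],"jaw":1},
    {"travel":[-0.004,-0.001,0],"rot":[0,0,0],"jaw":1},
    {"travel":[-0.004,-0.001,0],"rot":[0,0,0],"jaw":1},
    {"travel":[-0.004,-0.001,0],"rot":[0,0,0],"jaw":1},
    {"travel":[-0.003,-0.002,0],"rot":[0,0,0],"jaw":1},
    {"travel":[0,0,0],"rot":[0,0,0],"jaw":1}
  ]
}}

```text
clock: 15.95
ee_pos: [0.5784, 0.0502, 0.0718]
orientation: [[0.98, -0.2, 0.0], [-0.2, -0.98, 0.001], [0.0, -0.001, -1.0]]
contact_force: [-0.0, -0.1, -5.1]
width: 0.0432
```

```bash
python3 rel.py; python3 look.py w10
```

```text
clock 15.95 behind tip 20.485555098498697 leg at pulley y 0.19527766610639727 dz 0.10993194621435054 yaw -0.20104837258710745 zax [ 2.31334625e-04  5.42289946e-04 -9.99999826e-01]
F tool: fwd -0.017329111240743496 left -0.07159954603780387 z -5.097582882985936 w 0.04319337532891898
16.0 [0.5787 0.0498 0.0718] yaw -0.20155993932443128 q [-0.1005  0.7559 -0.0844  1.8323  0.1092  0.5573 -2.027 ] F [ 0.1302  0.2677 -3.9565] w 0.043217598972008935 [ 0.0004  0.0003 -1.    ]
```

View pics/w10.png

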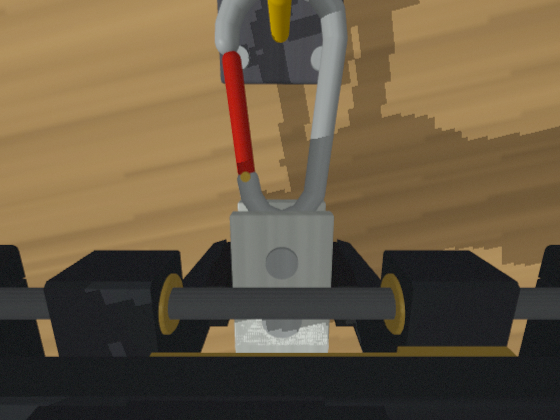

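Request:
{"fn": "servo_tool", "kwargs": {
  "motion": [
    {"travel":[-0.003,0,0],"rot":[0,0,0],"jaw":1},
    {"travel":[-0.003,0,0],"rot":[0,0,0],"jaw":1},
    {"travel":[0,0,0],"rot":[0,0,0],"jaw":1}
  ]
}}

```text
clock: 16.38
ee_pos: [0.5723, 0.0506, 0.0716]
orientation: [[0.98, -0.201, -0.0], [-0.201, -0.98, -0.0], [-0.0, 0.0, -1.0]]
contact_force: [0.1, -0.2, -5.3]
width: 0.0427
```

```bash
python3 rel.py
```

```text
clock 16.375 behind tip 14.33995269151836 leg at pulley y 1.0041060412411504 dz -0.06317334197818159 yaw -0.20202877134292294 zax [-4.77663317e-04 -2.42269799e-05 -9.99999886e-01]
F tool: fwd 0.10298949510799522 left -0.19500068344449278 z -5.256354149002095 w 0.04269554271927975
```

Request:
{"fn": "servo_tool", "kwargs": {
  "motion": [
    {"travel":[-0.001,0,0],"rot":[0,0,0],"jaw":1},
    {"travel":[0,0,0],"rot":[0,0,0],"jaw":1}
  ]
}}

```text
clock: 16.62
ee_pos: [0.5717, 0.0508, 0.0717]
orientation: [[0.98, -0.201, 0.0], [-0.201, -0.98, -0.0], [0.0, 0.0, -1.0]]
contact_force: [-0.9, 0.1, -5.7]
width: 0.0432
```

```bash
python3 rel.py
```

```text
clock 16.625 behind tip 13.728208903414245 leg at pulley y 0.9974229700722868 dz 0.013307841617141158 yaw -0.20223991300756727 zax [ 2.30988991e-05 -2.61919454e-05 -9.99999999e-01]
F tool: fwd -0.9392262687787707 left -0.1295648687430598 z -5.731418952061729 w 0.04317834434690437
```

Request:
{"fn": "servo_tool", "kwargs": {
  "motion": [
    {"travel":[-0.001,0,0],"rot":[0,0,0],"jaw":1},
    {"travel":[0,0,0],"rot":[0,0,0],"jaw":1},
    {"travel":[0,0,0],"rot":[0,0,0],"jaw":1}
  ]
}}

```text
clock: 17.0
ee_pos: [0.5712, 0.0509, 0.0719]
orientation: [[0.98, -0.201, 0.001], [-0.201, -0.98, -0.0], [0.001, -0.0, -1.0]]
contact_force: [2.2, -1.1, -5.4]
width: 0.0431
```

Request:
{"fn": "servo_tool", "kwargs": {
  "motion": [
    {"travel":[-0.001,0,0],"rot":[0,0,0],"jaw":1},
    {"travel":[0,0,0],"rot":[0,0,0],"jaw":1},
    {"travel":[0,0,0],"rot":[0,0,0],"jaw":1}
  ]
}}

```text
clock: 17.38
ee_pos: [0.5709, 0.051, 0.0722]
orientation: [[0.98, -0.201, 0.003], [-0.201, -0.98, 0.0], [0.003, -0.001, -1.0]]
contact_force: [4.6, -0.2, -4.0]
width: 0.043
```

```bash
python3 rel.py
```

```text
clock 17.375 behind tip 12.969443502544454 leg at pulley y 0.8888477724888224 dz 0.48271201532266994 yaw -0.20255052269467663 zax [ 2.73560560e-03  1.05808747e-04 -9.99996253e-01]
F tool: fwd 4.522520029240278 left 0.7348829680550601 z -3.980714822538417 w 0.042998132106887264
```

Request:
{"fn": "servo_tool", "kwargs": {
  "motion": [
    {"travel":[-0.001,0,0],"rot":[0,0,0],"jaw":1},
    {"travel":[-0.0007,0,0],"rot":[0,0,0],"jaw":1},
    {"travel":[0,0,0],"rot":[0,0,0],"jaw":1}
  ]
}}

```text
clock: 17.75
ee_pos: [0.5706, 0.0511, 0.0726]
orientation: [[0.979, -0.201, 0.006], [-0.201, -0.979, 0.0], [0.006, -0.001, -1.0]]
contact_force: [8.1, -1.8, -3.9]
width: 0.0428
```

```bash
python3 rel.py
```

```text
clock 17.75 behind tip 12.625561642545826 leg at pulley y 0.8478388522191476 dz 0.9457980026819773 yaw -0.2028832287407986 zax [ 5.64970878e-03  1.27583535e-04 -9.99984032e-01]
F tool: fwd 8.319646494576931 left -0.17513490804814086 z -3.89095283738827 w 0.04284105145179328
```

8.3 N; a touch more and hold.

Request:
{"fn": "servo_tool", "kwargs": {
  "motion": [
    {"travel":[-0.0007,0,0],"rot":[0,0,0],"jaw":1},
    {"travel":[0,0,0],"rot":[0,0,0],"jaw":1},
    {"travel":[0,0,0],"rot":[0,0,0],"jaw":1}
  ]
}}

```text
clock: 18.12
ee_pos: [0.5705, 0.0512, 0.0728]
orientation: [[0.979, -0.202, 0.007], [-0.202, -0.979, 0.0], [0.007, -0.002, -1.0]]
contact_force: [9.3, -1.6, -5.2]
width: 0.0427
```

```bash
python3 rel.py
```

```text
clock 18.125 behind tip 12.479719885132596 leg at pulley y 0.830157634462088 dz 1.1225352040927645 yaw -0.2030515527132493 zax [ 6.79595725e-03  1.64012941e-04 -9.99976894e-01]
F tool: fwd 9.463425963576531 left 0.28570557421243686 z -5.205871580286437 w 0.042742646439979
```

Request:
{"fn": "servo_tool", "kwargs": {
  "motion": [
    {"travel":[0,0,0],"rot":[0,0,0],"jaw":1},
    {"travel":[0,0,0],"rot":[0,0,0],"jaw":1},
    {"travel":[0,0,0],"rot":[0,0,0],"jaw":1},
    {"travel":[0,0,0],"rot":[0,0,0],"jaw":1}
  ]
}}

```text
clock: 18.62
ee_pos: [0.5705, 0.0512, 0.0728]
orientation: [[0.979, -0.202, 0.007], [-0.202, -0.979, 0.0], [0.007, -0.002, -1.0]]
contact_force: [8.7, -1.4, -4.5]
width: 0.0426
```

```bash
python3 rel.py
```

```text
clock 18.625 behind tip 12.517735172281593 leg at pulley y 0.8330136356974934 dz 1.1364672447526232 yaw -0.20308634011295248 zax [ 6.86016571e-03  1.81423229e-04 -9.99976452e-01]
F tool: fwd 8.797760104447974 left 0.3782911744099996 z -4.478190159885562 w 0.04262379467670729
```

Request:
{"fn": "servo_tool", "kwargs": {
  "motion": [
    {"travel":[0,0,0],"rot":[0,0,0],"jaw":1},
    {"travel":[0,0,0],"rot":[0,0,0],"jaw":1},
    {"travel":[0,0,0],"rot":[0,0,0],"jaw":1},
    {"travel":[0,0,0],"rot":[0,0,0],"jaw":1},
    {"travel":[0,0,0],"rot":[0,0,0],"jaw":1},
    {"travel":[0,0,0],"rot":[0,0,0],"jaw":1}
  ]
}}

```text
clock: 19.38
ee_pos: [0.5705, 0.0512, 0.0728]
orientation: [[0.979, -0.202, 0.007], [-0.202, -0.979, 0.0], [0.007, -0.002, -1.0]]
contact_force: [9.1, -1.6, -4.6]
width: 0.0432
```

```bash
python3 rel.py
```

```text
clock 19.375 behind tip 12.491264332524494 leg at pulley y 0.8146270872246018 dz 1.1416491064988739 yaw -0.20302227393536665 zax [ 6.83261817e-03  1.88222322e-04 -9.99976640e-01]
F tool: fwd 9.247665510408455 left 0.2223858968678976 z -4.584372988971786 w 0.043178359741143674
```

Request:
{"fn": "servo_tool", "kwargs": {
  "motion": [
    {"travel":[-0.0004,0,0],"rot":[0,0,0],"jaw":1},
    {"travel":[0,0,0],"rot":[0,0,0],"jaw":1},
    {"travel":[0,0,0],"rot":[0,0,0],"jaw":1},
    {"travel":[0,0,0],"rot":[0,0,0],"jaw":1},
    {"travel":[0,0,0],"rot":[0,0,0],"jaw":1},
    {"travel":[0,0,0],"rot":[0,0,0],"jaw":1}
  ]
}}

```text
clock: 20.12
ee_pos: [0.5704, 0.0512, 0.0729]
orientation: [[0.979, -0.202, 0.007], [-0.202, -0.979, 0.0], [0.007, -0.002, -1.0]]
contact_force: [9.8, -1.2, -4.3]
width: 0.0428
```

Request:
{"fn": "servo_tool", "kwargs": {
  "motion": [
    {"travel":[0,0,0],"rot":[0,0,0],"jaw":1},
    {"travel":[0,0,0],"rot":[0,0,0],"jaw":1},
    {"travel":[0,0,0],"rot":[0,0,0],"jaw":1},
    {"travel":[0,0,0],"rot":[0,0,0],"jaw":1}
  ]
}}

```text
clock: 20.62
ee_pos: [0.5704, 0.0512, 0.073]
orientation: [[0.979, -0.202, 0.008], [-0.202, -0.979, 0.0], [0.007, -0.002, -1.0]]
contact_force: [9.9, -2.1, -5.3]
width: 0.043
```

Request:
{"fn": "servo_tool", "kwargs": {
  "motion": [
    {"travel":[0,0,0],"rot":[0,0,0],"jaw":1},
    {"travel":[0,0,0],"rot":[0,0,0],"jaw":1},
    {"travel":[0,0,0],"rot":[0,0,0],"jaw":1},
    {"travel":[0,0,0],"rot":[0,0,0],"jaw":1}
  ]
}}

```text
clock: 21.12
ee_pos: [0.5704, 0.0512, 0.0729]
orientation: [[0.979, -0.202, 0.008], [-0.202, -0.979, 0.0], [0.007, -0.002, -1.0]]
contact_force: [9.5, -1.5, -4.4]
width: 0.043
```

```bash
python3 rel.py
```

```text
clock 21.125 behind tip 12.40210548753133 leg at pulley y 0.814496002591106 dz 1.2366708897233876 yaw -0.20314291404921178 zax [ 7.50923315e-03  1.96463170e-04 -9.99971786e-01]
F tool: fwd 9.605777135111776 left 0.4585987767402064 z -4.384374008550558 w 0.04295457066723829
```

Request:
{"fn": "servo_tool", "kwargs": {
  "motion": [
    {"travel":[0.0026,0,0],"rot":[0,0,0],"jaw":1},
    {"travel":[0.0026,0,0],"rot":[0,0,0],"jaw":1},
    {"travel":[0,0,0],"rot":[0,0,0],"jaw":1},
    {"travel":[0,0,0.002],"rot":[0,0,0],"jaw":1},
    {"travel":[0,0,0.0015],"rot":[0,0,0],"jaw":1},
    {"travel":[0,0,0],"rot":[0,0,0],"jaw":1}
  ]
}}

```text
clock: 21.88
ee_pos: [0.5717, 0.0508, 0.068]
orientation: [[0.98, -0.201, -0.001], [-0.201, -0.98, -0.0], [-0.001, 0.0, -1.0]]
contact_force: [1.2, 0.1, -3.6]
width: 0.0426
```

```bash
python3 rel.py
```

```text
clock 21.875 behind tip 13.706751085083667 leg at pulley y 0.9435171731292257 dz -3.6865629853893718 yaw -0.20204529958590844 zax [-8.56089739e-04 -9.41935044e-06 -9.99999634e-01]
F tool: fwd 1.1483010784304688 left 0.3418947020609151 z -3.621974915932598 w 0.042623333922894205
```

Request:
{"fn": "servo_tool", "kwargs": {
  "motion": [
    {"travel":[0,0,0.0006],"rot":[0,0,0],"jaw":1},
    {"travel":[0,0,0],"rot":[0,0,0],"jaw":1},
    {"travel":[0,0,0],"rot":[0,0,0],"jaw":1}
  ]
}}

```text
clock: 22.25
ee_pos: [0.5716, 0.0508, 0.0677]
orientation: [[0.98, -0.201, -0.001], [-0.201, -0.98, -0.0], [-0.001, 0.0, -1.0]]
contact_force: [-3.2, 1.0, 2.7]
width: 0.0431
```

```bash
python3 rel.py
```

```text
clock 22.25 behind tip 13.694137348258913 leg at pulley y 0.9477128423281866 dz -3.964974382291903 yaw -0.20202379961828348 zax [-8.63105509e-04 -2.30404491e-05 -9.99999627e-01]
F tool: fwd -3.3608758869326123 left 0.3204379249976252 z 2.6988992256912296 w 0.04305392895962548
```

Request:
{"fn": "servo_tool", "kwargs": {
  "motion": [
    {"travel":[0,0,0],"rot":[0,0,0],"jaw":-0.3},
    {"travel":[0,0,0],"rot":[0,0,0],"jaw":-0.7},
    {"travel":[0,0,0],"rot":[0,0,0],"jaw":-1},
    {"travel":[0,0,0],"rot":[0,0,0],"jaw":-1},
    {"travel":[0,0,0],"rot":[0,0,0],"jaw":-1},
    {"travel":[0,0,0],"rot":[0,0,0],"jaw":-1}
  ]
}}

```text
clock: 23.0
ee_pos: [0.5721, 0.0507, 0.0676]
orientation: [[0.98, -0.201, 0.0], [-0.201, -0.98, -0.0], [0.0, 0.0, -1.0]]
contact_force: [0.7, -0.5, -0.0]
width: 0.0882
```

Request:
{"fn": "servo_tool", "kwargs": {
  "motion": [
    {"travel":[0,0,-0.01],"rot":[0,0,0],"jaw":-1},
    {"travel":[0,0,-0.02],"rot":[0,0,0],"jaw":-1},
    {"travel":[-0.01,0,-0.05],"rot":[0,0,0],"jaw":-1},
    {"travel":[-0.03,0,-0.05],"rot":[0,0,0],"jaw":-1},
    {"travel":[-0.03,0,-0.05],"rot":[0,0,0],"jaw":-1},
    {"travel":[0,0,-0.05],"rot":[0,0,0],"jaw":-1},
    {"travel":[0,0,0],"rot":[0,0,0],"jaw":-1}
  ]
}}

```text
clock: 23.88
ee_pos: [0.5054, 0.0652, 0.303]
orientation: [[0.98, -0.201, 0.01], [-0.201, -0.98, 0.002], [0.009, -0.003, -1.0]]
contact_force: [0.2, 0.4, -0.3]
width: 0.0881
```

```bash
python3 look.py w11; python3 - <<'E'
from h import *
s=snapshot('scene'); save(s,'scene11')
E
```

```text
23.925 [0.5043 0.0649 0.3005] yaw -0.2022332026200356 q [-0.1093  0.3011 -0.1293  1.9084  0.0484  0.9295 -2.0346] F [-0.1585  0.9302 -0.4851] w 0.08821975894486148 [ 0.0054  0.0008 -1.    ]
```

View pics/w11.png

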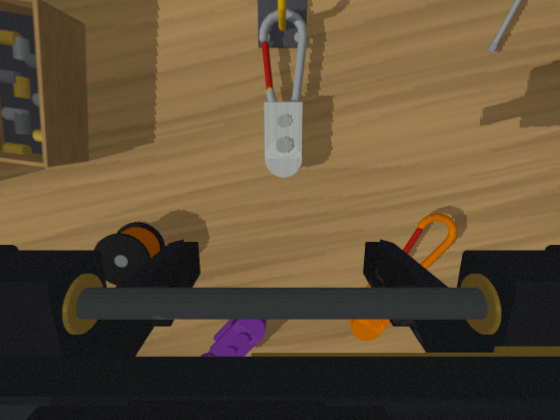

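View pics/scene11.png

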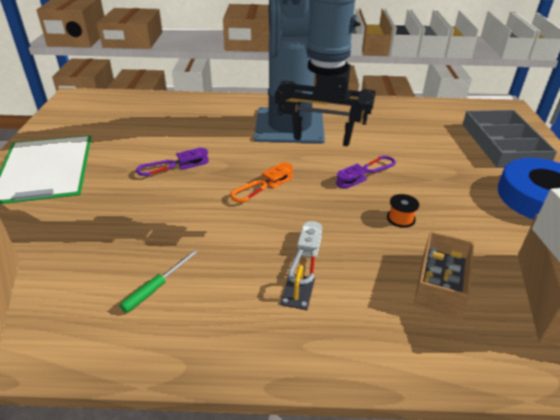

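```bash
python3 -c "
from h import *
print(manip.hand_in())"
```

```text
the job is handed in; nothing more can be done
None
```

The aluminium pulley is clipped to the near leg of the yellow ring, and I've handed the job in at about 24 s. The interface gives no verdict.

- **Finding the tip:** I gripped the pulley across its cheeks and touched the hook tip lightly on the near leg (about 4 N). That gave the tip's exact distance from the leg.
- **Clipping:** I slid the bow sideways between the legs with the near leg about 38.5 mm behind the tip. The gate opened under about 3.5 N, and when I drew back it shut behind the leg.
- **Tug:** I pulled straight back and held 8.8 to 9.9 N for about 3 s; the last second or so was at 9.5 to 9.9 N. Every force I read on the ring stayed below 11 N, well under the 20 N limit. I read forces only at the end of each move, not continuously.
- **Release:** I eased off, lowered the pulley to the bench with a light press (about 3 N forward and 3 N down), opened the fingers and lifted clear.

**Last checks:**
- The wrist and scene pictures after release show the gate shut, the leg in the bow and the pulley flat. The spool, bin, screwdriver and look-alike pulleys appear where they were, and the robot is touching nothing.
- **One disagreement:** the scene camera put the near leg about 7 mm from the wrist camera's estimate. The touch agreed with the wrist camera to within 1 to 2 mm, so I worked from the touch.

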